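Pull the button cap off a salvaged control box

ROBOT

A 6-joint arm with a two-finger parallel gripper is mounted at the origin on the work surface. World frame = base frame: x ahead of the robot, y to its left, z up, the work surface at z = 0. Lengths are in m, angles in degrees, forces in N, time in s.
With the tool pointing down it reaches from about 0.4 to 0.825 m from the base axis. Payload 7 kg.
Tool frame: the origin (TCP) lies at the very end of the fingers, on their centre line; the grasp point (between the pads) lies 19 mm behind it; z points along the fingers, y is the line along which they close (so a half turn about z gives the same grasp; the last joint's range is limited). The gripper opens to 88 mm and grips with 3 to 60 N. Pads are 19 mm wide; open, the fingers measure 130 mm over their backs; the gripper's body (78 mm by 193 mm) begins 47 mm behind the grasp point.
Start: joints at [-52.706, 20.546, 0.682, 0, -70.136, -16.507], TCP at [0.24, -0.631, 0.227] pointing down, gripper open.
Joint ranges: [-176.03, 176.03], [-82.01, 121.73], [-58.28, 71.71], [-173.87, 95.51], [-174.79, -0.11], [-173.66, 173.66]. Speed limits (degrees/s): [136.94, 136.94, 172.46, 180, 180, 180].

INTERFACE

Orientations are given as [roll, pitch, yaw] about the fixed x, y, z axes, in that order (R = Rz(yaw) Ry(pitch) Rx(roll)).
In Python, from plant import ctrl gives the robot as it stands.
- The arm moves only by the tool carry_out, never from a script. Its argument "deltas" is a list that holds one entry, the list of rows, each a list of 5 numbers: the shift along the tool's x, y, z scaled (see below), then the turn about the tool's z scaled (see below), then the opening, from -1 (shut) to 1 (fully open). A call has 1 to 5 rows; each row is the pose to reach, as a shift and turn from the pose commanded when the call began, along the tool's axes at that moment, turning the shorter way round; what a row does not reach only later rows make up. The controller multiplies each number of a shift by 20 cm and each number of a turn by 2 pi rad. A row lasts 1/10 s, in which the tool goes at most 50 mm and 8.59 degrees, less where a joint would pass 70% of its speed; a pose out of reach is approached as far as the arm can. A call with a number of a shift or a turn outside -1 to 1 is refused whole. A call with a gripper value outside its range is refused whole. The fingers move at their own pace and stop on an object; the grip force is fixed at half the most. Time passes only in rows, so rows that repeat a pose let the fingers close. It gives the time, the measured TCP pose, the force, the opening and the grip force at its end, in the units of the state.
- ctrl.get_obs(): the state, without advancing time (a new reading comes with each control period).
- ctrl.snapshot(name): name is "scene" or "top" or "wrist"; returns a dict with "color" (400x640x3 uint8, red, green, blue), "camera_matrix" (3x3 intrinsics, pixels), "R" (3x3) and "t" (3): a world point X has camera coordinates R X + t. Camera axes: x right, y down, z forward; pixel columns grow to the right and rows downward; lengths in m; the calibration is good to about 2 mm. The wrist camera is an equidistant fisheye: a pixel r from the principal point sees the ray r / f radians off the axis. A picture is of the moment at which its call begins. There is no depth.
- ctrl.close_job(): hands the job in; it is judged then, once.
Trained networks look in a picture, given as the dict that the camera call returned (one of the last four; its "shot" number tells which), for a name from the list of things; names that differ only in an ending like _2 or _b are one class to them, and where a whole thing is asked for, a point or a joint stands for the part that bears it (a point fixed in the world has none). Each returns a list of dicts, best first, with "p" (0 to 1); they miss things now and then, are a little off and sometimes report something else, mostly with a low value. They report only what shows in the picture. A call takes as long as a camera call. They do not tell look-alikes from the thing itself.
- ctrl.search_frame(picture, name): "centre" ([column, row] in pixels, amid what is visible of it).
- ctrl.silhouettes(picture, name): "mask" (400x640 bool, what is visible of it) and "centre" ([column, row] in pixels, amid what is visible of it).
- ctrl.spot_point(picture, name): "centre" ([column, row] in pixels: a listed point, or the origin of a listed thing).
The state is a dict: "clock": time; "joint_pos": joint angles; "qvel": joint speeds; "tau": joint torques, N m; "tool_pos": TCP position; "orientation": TCP orientation; "force": force on the tool from outside, world axes, zero at the start; "moment": the same for the moment, N m; "opening": finger opening in m; "gripper_force": force on a finger pad.
Only numpy, scipy, OpenCV 4.12 (cv2) and the standard library are available. Lean on these libraries where they do the work, as an engineer would, in place of code of your own. Each camera call takes 0.05 s, during which the arm holds its last target. There are 200 camera calls.

TASK

Take the square button cap off the salvaged control box with the hook puller: slide its fork gently along the panel under the cap's skirt until it is fully home against the stem, so that the lips of the tines hook beyond its far edge; then pull slowly straight up until the cap pops off, lying flat on the fork. Carry the cap level on the fork to the shallow tray, set the puller down standing upright in the tray with the cap on it or beside it, and let go. Keep the gripper off the cap, never force the cap or the box, and leave the other things on the bench alone.

Things in the scene. Friction and masses are not known exactly. Their poses are not given: they have to be found in the camera images.
- unit: White control box fixed to the bench, 180 (x) x 130 (y) x 50 mm high; its flat aluminium panel is the top face. Origin: centre of its underside; x along its length, away from the robot at yaw 0; z up. The panel is bare on the -x side of the stem; two 11 mm tall lamps stand at x = +74, y = +-42 mm. Over 15 N between the puller and any part of the box (panel, stem) damages it.
- panel: The box's flat aluminium top panel, 172 x 122 mm, on stiff springs (8 N per mm, 3 mm of travel; it gives from about 2 N). Origin: centre of its upper face, 50 mm above the box's underside at rest. More than 15 N on it from the puller damages it, so 2 mm too deep is already too much: touch down gently and slide slowly, by feel.
- stem (a point): Foot of the round steel stem on the box's panel (box x = +45, y = 0, z = 50 mm). The stem is 17 mm in diameter and 6.5 mm tall; the button cap sits on it. A 12 mm square post rises 12 mm more, inside the cap.
- cap: Black square button cap, 18 mm tall, 40 g: skirt 38 x 38 x 3 mm at the bottom, 28 x 28 mm block above. Origin: centre of the skirt's underside, 6.5 mm above the panel while seated, axes as the box's. Spring catches inside: a slow pull (15 mm/s) of 10 to 15 N frees it within 10 mm of lift; it clears the post after 12 mm. Fast pulls take more; over 25 N from the puller damages it.
- puller: C-shaped hook puller, 180 g, standing on a steel fork. Origin: level with the fork's underside, straight below the handle; x points out of the fork's open end, z up. The fork is clamped at an unknown reach, shifted by up to 12 mm either way along x (only over 40 N moves it), so its place along x must be found by feel: home means the closed end of its slot touches the stem.
- handle (a point): Grip point of the puller: middle of its black rubber handle, 75 mm above the fork's underside. Handle 18 (x) x 14 (y) mm, from 40 to 105 mm above the underside. It is carried by an arm 34 to 40 mm above the underside (x = -43 to +10, 18 mm wide) and a riser at the back (x = -43 to -37, 24 mm wide).
- sole (a point): Middle of the underside of the puller, same point as its origin. Fork, all x values +-12 mm as clamped: 3 mm thick, 42 mm wide, x = -52 to +23.5; slot 20 mm wide, closed end at x = -8.5. Upturned lips on the tine ends, x = 20.5 to 23.5, 5 mm high from the underside: they must pass through the 6.5 mm gap under the cap's skirt and lie just beyond its far edge when the fork is home.
- tray: White open tray, loose on the bench, 0.7 kg, 200 (x) x 140 (y) x 30 mm high outside, 4 mm walls, floor about 4 mm thick. Origin: centre of its underside; x along its length.
- tray_in (a point): Centre of the tray's inner floor (its upper face).
- adapter: Bystander: black power adapter, 75 x 42 x 30 mm plus a plug stub at one end; origin at the centre of its underside.
- tape: Bystander: roll of paper tape lying flat, 80 mm outer and 52 mm inner diameter, 24 mm high; origin at the centre of its underside.
- camera: Bystander: small white camera module, 55 x 40 x 36 mm, with a black lens on its -x side; origin at the centre of its underside.
Things that resemble listed ones, but are neither listed nor needed, are in the scene too. Several things look just like the puller: the one meant starts farthest from the robot's base.

How it is judged:
By the outcome, as a careful person would: the job done as asked, in the order asked, and still so for the second after the job is handed in, with the robot touching nothing.
It also fails if it takes over 67 s, if anything falls off the work surface, if the arm or the gripper's body presses on something with over 40 N, if the wrist force passes 120 N, or if a joint passes its speed limit or range.

## Working session

There is one attempt and no reset: what is moved stays moved. The work goes in short steps, Python scripts to look and compute and a tool call to move; the robot and the scene stay as the last step left them, time stands still between calls to the robot, and variables do not carry over. Pictures are saved under pics/ and viewed, at most 10 in all, crops included, and the job is handed in when it is done.

Besides the shell and the picture viewer there is one more tool, called after "Request:" as name(argument=value, ...), one argument or row to a line, values as JSON. carry_out: Moves the arm, as the interface text tells. Its arguments: {"type":"object","properties":{"deltas":{"type":"array"}},"required":["deltas"]}

```bash
mkdir -p pics; ls; cat > h.py <<'E'
import numpy as np, cv2
from plant import ctrl
def ray(s,px,z):
    """intersect pixel with plane z (pinhole cams)"""
    K,R,t=[np.array(s[k],float) for k in("camera_matrix","R","t")]
    d=R.T@np.linalg.inv(K)@np.array([px[0],px[1],1.]); c=-R.T@t
    return c+d*(z-c[2])/d[2]
def proj(s,X):
    K,R,t=[np.array(s[k],float) for k in("camera_matrix","R","t")]
    p=K@(R@np.array(X,float)+t); return p[:2]/p[2]
def save(s,n): cv2.imwrite(f"pics/{n}.png",s["color"][:,:,::-1])
E
python3 - <<'E'
from h import *
Z=dict(unit=0,panel=.05,stem=.05,cap=.0565,puller=0,handle=.075,sole=0,tray=0,tray_in=.004,adapter=0,tape=0,camera=0)
S={n:ctrl.snapshot(n) for n in("top","scene")}
for n,s in S.items():
    save(s,n)
    for k in Z:
        print(n,k,[(np.round(d["centre"]).tolist(),round(d["p"],2),np.round(ray(s,d["centre"],Z[k])[:2],3).tolist()) for d in ctrl.spot_point(s,k)[:6]])
cv2.imwrite("pics/both.png",np.hstack([S["top"]["color"],S["scene"]["color"]])[:,:,::-1])
print(ctrl.get_obs())
E
```

```text
pics
top unit [([325.0, 195.0], 0.82, [0.548, -0.012]), ([188.0, 191.0], 0.64, [0.535, 0.33]), ([326.0, 118.0], 0.42, [0.753, 0.002])]
top panel [([325.0, 189.0], 0.58, [0.552, -0.009]), ([453.0, 219.0], 0.27, [0.502, -0.311])]
top stem [([331.0, 171.0], 0.94, [0.598, -0.022]), ([459.0, 215.0], 0.69, [0.514, -0.325])]
top cap [([332.0, 169.0], 0.59, [0.602, -0.023])]
top puller [([392.0, 265.0], 0.9, [0.391, -0.183]), ([450.0, 219.0], 0.82, [0.513, -0.317]), ([454.0, 276.0], 0.65, [0.378, -0.33])]
top handle [([400.0, 262.0], 0.94, [0.393, -0.188]), ([462.0, 274.0], 0.81, [0.376, -0.323]), ([459.0, 214.0], 0.66, [0.511, -0.317])]
top sole [([450.0, 223.0], 0.91, [0.504, -0.32]), ([452.0, 274.0], 0.81, [0.381, -0.324]), ([392.0, 263.0], 0.67, [0.395, -0.181]), ([189.0, 191.0], 0.44, [0.535, 0.325])]
top tray [([190.0, 194.0], 0.71, [0.526, 0.323]), ([187.0, 194.0], 0.16, [0.525, 0.331])]
top tray_in [([188.0, 188.0], 0.57, [0.54, 0.328])]
top adapter [([263.0, 108.0], 0.57, [0.769, 0.167])]
top tape [([391.0, 122.0], 0.86, [0.754, -0.166])]
top camera [([329.0, 118.0], 0.64, [0.752, -
[... 1152 characters left out ...]
 0.17, [0.564, -0.028])]
{'clock': 1.3, 'joint_pos': array([-5.27056863e+01,  2.05486626e+01,  6.80941291e-01, -1.20620927e-03,
       -7.01373661e+01, -1.65057572e+01]), 'qvel': array([-0.06492721, -0.04083383, -0.08514612,  0.09935203, -0.00012507,
        0.00097811]), 'tau': array([ 1.90386581e-04, -5.82385898e+01,  2.93290365e+01,  7.00205863e+00,
        1.24846763e-02, -5.13137854e-05]), 'tool_pos': array([ 0.23952766, -0.63102634,  0.2265237 ]), 'orientation': array([ 1.79994800e+02, -3.57728723e-04, -1.59211853e+02]), 'force': array([-0.38337712, -0.6842465 ,  0.22360114]), 'moment': array([-0.00441808, -0.03548466,  0.03649169]), 'gripper_force': 0.0, 'opening': 0.0875657157956081}
```

View pics/top.png

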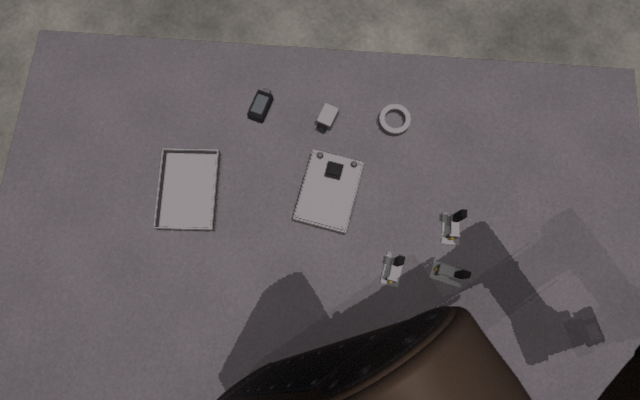

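View pics/scene.png

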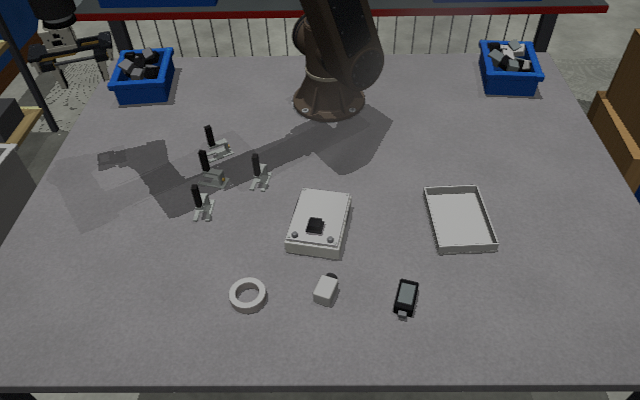

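The picture shows four puller-like things: scene pixels (202,215), (260,186), (210,175) and (216,156), at radii of 0.60, 0.43, 0.50 and 0.43 m. The one at scene (202,215) / top (450,222) is farthest from the base, so it fits the description. I'll confirm it in an enlarged crop and fit the box and tray poses too.

```bash
python3 - <<'E'
from h import *
S={n:ctrl.snapshot(n) for n in("top","scene")}
a=cv2.resize(S["top"]["color"][190:250,420:500],(400,300),interpolation=cv2.INTER_CUBIC)
b=cv2.resize(S["scene"]["color"][170:230,170:250],(400,300),interpolation=cv2.INTER_CUBIC)
c=cv2.resize(S["top"]["color"][140:240,280:380],(400,300),interpolation=cv2.INTER_CUBIC)
d=cv2.resize(S["scene"]["color"][180:265,275:360],(400,300),interpolation=cv2.INTER_CUBIC)
cv2.imwrite("pics/crop.png",np.vstack([np.hstack([a,b]),np.hstack([c,d])])[:,:,::-1])
for n,s in S.items():
  for k,z in(("unit",.05),("tray",.03),("cap",.0745)):
    m=ctrl.silhouettes(s,k)
    if m:
      for q in m[:2]:
        cs=[c for c in cv2.findContours(q["mask"].astype(np.uint8),0,1)[0]]; c=max(cs,key=len)[:,0]
        P=np.array([ray(s,p,z)[:2] for p in c],np.float32)
        print(n,k,round(q["p"],2),cv2.minAreaRect(P))
E
```

```text
top unit 0.87 ((0.5497341156005859, -0.017399951815605164), (0.12785720825195312, 0.18339139223098755), 79.38603210449219)
top tray 0.83 ((0.5342221260070801, 0.3229793906211853), (0.2024017572402954, 0.14950264990329742), 2.513362407684326)
top tray 0.74 ((0.553616464138031, -0.017080143094062805), (0.13210898637771606, 0.18744131922721863), 79.19844818115234)
top cap 0.65 ((0.5926269292831421, -0.02415747381746769), (0.03877577185630798, 0.03756660968065262), 79.64385986328125)
scene unit 0.73 ((0.5755758881568909, -0.017786383628845215), (0.13352753221988678, 0.20923207700252533), 79.28584289550781)
scene tray 0.6 ((0.5493651628494263, 0.3209243416786194), (0.22282908856868744, 0.146609365940094), 2.3386545181274414)
scene tray 0.55 ((0.48812156915664673, -0.3157727122306824), (0.14144766330718994, 0.054407406598329544), 12.65644359588623)
scene cap 0.77 ((0.6111169457435608, -0.024865955114364624), (0.035581640899181366, 0.04530620202422142), 78.76417541503906)
```

View pics/crop.png

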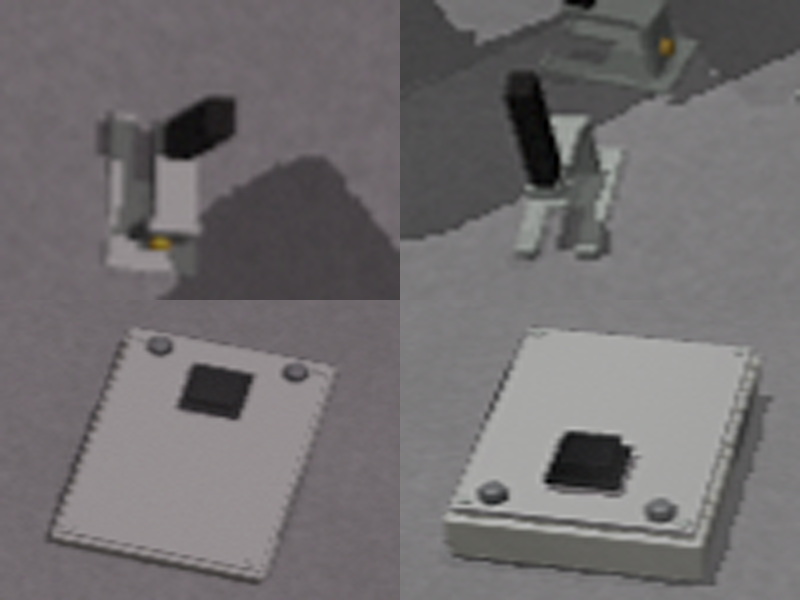

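The crop confirms the puller at top (450,222): its fork opens away from the robot and no other puller stands farther out. The box is yawed about -10.7° with the lamps at the far end and the cap in front of them. Moving above the puller.

Request:
carry_out(
  deltas=[
    [[-0.9, 0.49, 0, 0, 1], [-0.9, 0.49, 0, 0, 1], [-0.9, 0.49, 0, 0, 1], [-0.9, 0.49, 0, 0, 1], [-0.9, 0.49, 0, 0, 1]],
  ],
)

```text
clock: 2.2
tool_pos: [0.3761, -0.4722, 0.2271]
orientation: [-180.0, 0.1, -159.0]
force: [0.9, -0.3, 0.5]
opening: 0.0877
gripper_force: 0.0
```

Request:
carry_out(
  deltas=[
    [[-0.9, 0.49, 0, 0.058, 1], [-0.9, 0.49, 0, 0.058, 1], [-0.9, 0.49, 0, 0.058, 1], [-0.9, 0.49, 0, 0.058, 1], [-0.9, 0.49, 0, 0.058, 1]],
  ],
)

```text
clock: 2.7
tool_pos: [0.5091, -0.3172, 0.2266]
orientation: [180.0, 0.0, -179.9]
force: [0.0, 0.4, -0.7]
opening: 0.0875
gripper_force: 0.0
```

```bash
cat >> h.py <<'E'
def fray(s,px,z):
    K,R,t=[np.array(s[k],float) for k in("camera_matrix","R","t")]
    u=np.array([(px[0]-K[0,2])/K[0,0],(px[1]-K[1,2])/K[1,1]]); th=np.hypot(*u)
    d=R.T@np.array([*(np.sin(th)*u/max(th,1e-9)),np.cos(th)]); c=-R.T@t
    return c+d*(z-c[2])/d[2]
E
python3 - <<'E'
from h import *
o=ctrl.get_obs(); print(o["clock"],o["tool_pos"],o["orientation"],o["force"],o["joint_pos"])
s=ctrl.snapshot("wrist"); save(s,"w1")
print(-s["R"].T@s["t"], s["R"], s["camera_matrix"][0,0])
for k,z in(("handle",.075),("sole",0),("stem",.05),("cap",.0565)):
    print(k,[(np.round(d["centre"]).tolist(),round(d["p"],2),np.round(fray(s,d["centre"],z)[:2],3).tolist()) for d in ctrl.spot_point(s,k)[:4]])
E
```

```text
2.7 [ 0.5091283  -0.31716372  0.22664608] [ 1.79998984e+02  4.74542412e-02 -1.79915259e+02] [ 0.04138102  0.41218591 -0.70693129] [-1.32809594e+01  1.35015592e+01 -9.21731676e+00 -1.29685807e-02
 -6.72351906e+01 -7.66292854e+01]
[ 0.43467713 -0.31613249  0.38446274] [[-1.82518373e-03  9.99998184e-01  5.48469252e-04]
 [ 9.60854577e-01  1.60178642e-03  2.77048580e-01]
 [ 2.77047199e-01  1.03266375e-03 -9.60855756e-01]] 309.70691628693146
handle [([444.0, 79.0], 0.82, [0.397, -0.184]), ([316.0, 180.0], 0.73, [0.507, -0.317])]
sole [([422.0, 85.0], 0.92, [0.398, -0.182]), ([316.0, 167.0], 0.85, [0.507, -0.316]), ([309.0, 67.0], 0.83, [0.381, -0.326])]
stem [([406.0, 321.0], 0.22, [0.713, -0.19])]
cap []
```

View pics/w1.png

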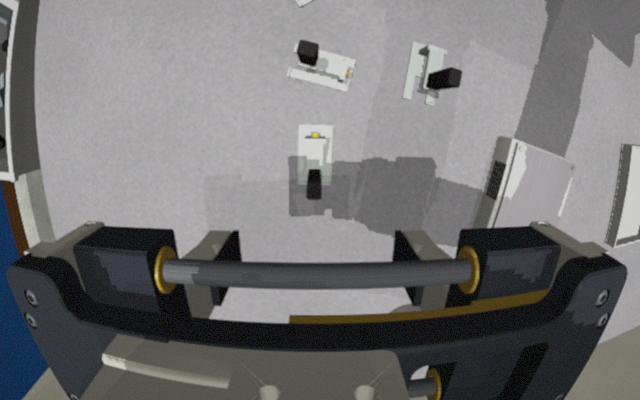

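The puller's handle shows at (316,180) in the wrist view, between the fingers, with yaw about 180° in tool terms. Descending and gripping.

Request:
carry_out(
  deltas=[
    [[0.01, 0, 0.25, 0, 1], [0.01, 0, 0.5, 0, 1], [0.01, 0, 0.7, 0, 1], [0.01, 0, 0.82, 0, 1], [0.01, 0, 0.853, 0, 1]],
  ],
)

```text
clock: 3.45
tool_pos: [0.5016, -0.3207, 0.053]
orientation: [179.9, -0.3, 179.8]
force: [-0.2, -0.5, 0.3]
opening: 0.0878
gripper_force: 0.0
```

Request:
carry_out(
  deltas=[
    [[0, 0, 0, 0, 0], [0, 0, 0, 0, -0.4], [0, 0, 0, 0, -0.6], [0, 0, 0, 0, -0.8], [0, 0, 0, 0, -1]],
  ],
)

```text
clock: 3.95
tool_pos: [0.505, -0.3201, 0.0569]
orientation: [-180.0, 0.1, 179.9]
force: [-0.3, 0.2, -1.0]
opening: 0.0531
gripper_force: 0.0
```

Request:
carry_out(
  deltas=[
    [[0, 0, 0, 0, -1], [0, 0, 0, 0, -1], [0, 0, 0, 0, -1], [0, 0, 0, 0, -1], [0, 0, 0, 0, -1]],
  ],
)

```text
clock: 4.45
tool_pos: [0.5045, -0.32, 0.0559]
orientation: [180.0, -0.0, 179.9]
force: [0.3, -2.0, 1.0]
opening: 0.014
gripper_force: 29.9
```

Gripped at 14 mm opening. Lifting, then carrying it over the box for a close look.

Request:
carry_out(
  deltas=[
    [[0, 0, -0.1, 0, -1], [0, 0, -0.25, 0, -1], [0, 0, -0.42, 0, -1], [-0.05, 0.08, -0.56, 0, -1], [-0.15, 0.25, -0.6, 0, -1]],
  ],
)

```text
clock: 4.95
tool_pos: [0.5353, -0.2715, 0.1794]
orientation: [-179.9, 0.2, 179.8]
force: [1.2, -0.5, -2.2]
opening: 0.0138
gripper_force: 30.0
```

Request:
carry_out(
  deltas=[
    [[-0.1, 0.2, 0, 0.01, -1], [-0.2, 0.4, 0, 0.02, -1], [-0.28, 0.6, 0, 0.0294, -1], [-0.36, 0.8, 0, 0.0294, -1], [-0.45, 0.95, 0, 0.0294, -1]],
  ],
)

```text
clock: 5.45
tool_pos: [0.6249, -0.0778, 0.1756]
orientation: [180.0, -0.0, 169.4]
force: [-0.3, -0.7, -2.5]
opening: 0.0139
gripper_force: 30.0
```

```bash
python3 - <<'E'
from h import *
s=ctrl.snapshot("wrist")
o=ctrl.get_obs(); print(o["clock"],o["tool_pos"],o["orientation"],o["force"],o["moment"])
save(s,"w2"); print(-s["R"].T@s["t"])
np.savez("w2.npz",**{k:s[k] for k in("R","t","camera_matrix")})
for k,z in(("handle",.075+.12),("sole",.12),("stem",.05),("cap",.0565)):
    print(k,[(np.round(d["centre"]).tolist(),round(d["p"],2),np.round(fray(s,d["centre"],z)[:2],4).tolist()) for d in ctrl.spot_point(s,k)[:4]])
for k,z in(("unit",.05),("cap",.06)):
  for q in ctrl.silhouettes(s,k)[:2]:
    c=max(cv2.findContours(q["mask"].astype(np.uint8),0,1)[0],key=len)[:,0]
    P=np.array([fray(s,p,z)[:2] for p in c],np.float32); print(k,q["p"],q["centre"],cv2.minAreaRect(P))
E
```

```text
5.5 [ 0.62793943 -0.07454931  0.17541402] [1.79946537e+02 5.23305194e-02 1.69483879e+02] [ 3.99566273  1.96975373 -1.59696079] [ 0.25085344 -0.9454903   0.01731615]
[ 0.55198554 -0.06296709  0.33357137]
handle [([56.0, 25.0], 0.98, [0.4601, -0.201]), ([316.0, 271.0], 0.81, [0.6297, -0.0777])]
sole [([185.0, 5.0], 0.98, [0.4517, -0.1415]), ([94.0, 33.0], 0.67, [0.4408, -0.2285])]
stem []
cap []
unit 0.57 [368.5, 88.1] ((0.5553334355354309, -0.01985231786966324), (0.1282477229833603, 0.17250724136829376), 79.13345336914062)
cap 0.59 [364.3, 155.0] ((0.5988829135894775, -0.02633458748459816), (0.038288652896881104, 0.039054881781339645), 79.78373718261719)
```

View pics/w2.png

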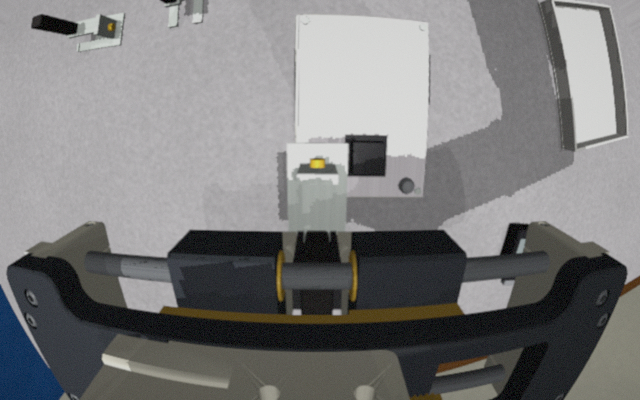

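The puller hangs level in the gripper: fork back edge spans (288,145) to (349,145), cap at (366,155), and the box edges run parallel to the fork. I'll fit box, cap and fork edges at sub-pixel precision to get the lateral offset and yaw.

```bash
python3 - <<'E'
from h import *
s=dict(np.load("w2.npz")); im=cv2.imread("pics/w2.png"); g=cv2.GaussianBlur(im,(3,3),0).astype(float).mean(2)
tp=np.array([0.62794,-0.07455]); yaw=np.radians(169.48)
# puller frame axes
u=np.array([np.cos(yaw-np.pi),np.sin(yaw-np.pi)]); v=np.array([-u[1],u[0]])
def edge(r,c0,w,sign):
    d=np.gradient(g[r])*sign; a=d[c0-w:c0+w+1]; i=int(a.argmax()); 
    o=0 if i in(0,2*w) else .5*(a[i-1]-a[i+1])/(a[i-1]-2*a[i]+a[i+1]+1e-9)
    return c0-w+i+o
def line(name,rows,c,w,sign,z):
    P=np.array([fray(s,(edge(r,int(round(c(r))),w,sign),r),z)[:2]-tp for r in rows])
    a,b=P@u,P@v
    for _ in range(3):
        k=np.polyfit(a,b,1); e=abs(np.polyval(k,a)-b); m=e<=max(np.median(e)*2.5,2e-4); a,b=a[m],b[m]
    print(name,"slope deg",round(np.degrees(np.arctan(k[0])),2),"lat mm at fork(-20):",round(1e3*np.polyval(k,-.02),2),"at -.04",round(1e3*np.polyval(k,-.04),2),len(a),"x",np.round(a.min(),3),np.round(a.max(),3)); return k
L=line("boxL",range(30,130,4),lambda r:297,5,1,.05)
R=line("boxR",range(40,185,4),lambda r:428-(r-40)*5/150,5,-1,.05)
x=-.033; print("mid",1e3*np.polyval((L+R)/2,x))
line("capR",range(142,174,2),lambda r:386,4,1,.0595)
line("forkL",range(150,212,3),lambda r:288,4,1,.1225)
line("forkR",range(150,170,2),lambda r:349,4,-1,.1225)
for r in(150,160,170,180,200): print(r,g[r,282:296].astype(int),g[r,342:354].astype(int))
print(g[150:160:3,340:392].astype(int))
print("fork back", [np.round((fray(s,(318,r),.1225)[:2]-tp)@u,4) for r in(142,145)], g[136:152,300].astype(int))
for r in (155,):
  print("caprow far/near", g[126:182,370].astype(int))
E
```

```text
boxL slope deg -0.49 lat mm at fork(-20): -22.17 at -.04 -22.0 25 x -0.152 -0.062
boxR slope deg -0.03 lat mm at fork(-20): 102.36 at -.04 102.37 33 x -0.145 -0.008
mid 40.1552111520368
capR slope deg -0.09 lat mm at fork(-20): 60.37 at -.04 60.41 16 x -0.049 -0.022
forkL slope deg -0.39 lat mm at fork(-20): -23.4 at -.04 -23.27 20 x -0.05 -0.006
forkR slope deg -1.14 lat mm at fork(-20): 19.07 at -.04 19.47 10 x -0.05 -0.037
150 [174 173 171 174 189 206 214 216 216 216 217 217 216 216] [216 216 216 215 211 193 151  92  42  22  27  44]
160 [124 119 119 130 157 189 209 216 216 217 216 216 216 216] [216 216 216 216 208 178 125  70  35  23  32  52]
170 [120 115 114 124 151 185 208 215 215 210 200 184 165 152] [171 174 184 199 202 169 107  51  26  21  28  37]
180 [123 120 116 116 127 147 166 179 182 180 173 165 158 154] [170 169 168 168 170 174 177 177 176 177 178 179]
200 [112 110 109 110 119 137 153 161 160 159 159 159 159 158] [151 150 149 144 133 121 113 111 111 111 109 108]
[[216 216 216 216 216 215 211 193 151  92  42  22  27  44  59  66  68  67
   64  64  65  64  62  62  64  64  6
[... 412 characters left out ...]
 63  63  63  61  59  59  58  57  57  58  58  57  57  57
   57  54  50  49  50  51  52  50  51  75 118 151 165 168 174 183]
 [216 216 216 216 216 216 208 181 131  75  36  23  32  53  67  70  70  69
   64  62  63  62  60  59  57  54  50  50  50  47  44  41  40  41  41  40
   39  39  39  37  35  35  36  36  42  71 116 149 160 160 159 159]]
fork back [np.float64(-0.055), np.float64(-0.053)] [216 216 216 216 216 213 208 207 212 216 216 216 216 216 216 216]
caprow far/near [215 215 215 215 215 215 216 210 183 129  80  63  61  56  47  39  41  51
  59  61  62  63  63  61  61  61  60  60  59  59  57  55  52  44  38  37
  38  37  38  37  36  35  35  36  38  38  37  33  36  65 108 142 158 161
 162 162]
```

Request:
carry_out(
  deltas=[
    [[0, 0.1, 0, 0, -1], [0, 0.196, 0, 0, -1], [0, 0.196, 0, 0, -1], [0, 0.196, 0, 0, -1], [0, 0.196, 0, 0, -1]],
  ],
)

```text
clock: 6.3
tool_pos: [0.632, -0.042, 0.176]
orientation: [-180.0, -0.0, 169.3]
force: [0.6, -0.3, -2.2]
opening: 0.0144
gripper_force: 30.0
```

```bash
python3 - <<'E'
from h import *
o=ctrl.get_obs(); s=ctrl.snapshot("wrist"); print(o["clock"],o["tool_pos"],o["orientation"],o["force"],o["moment"])
save(s,"w3"); np.savez("w3.npz",tp=o["tool_pos"],yaw=o["orientation"][2],**{k:s[k] for k in("R","t","camera_matrix")})
o=ctrl.get_obs();print(o["tool_pos"],o["force"])
E
```

```text
6.3 [ 0.6319907  -0.04198463  0.17595801] [-1.79993719e+02 -1.04561523e-02  1.69316565e+02] [ 0.55195664 -0.30739951 -2.21244555] [-0.02925742 -0.03910294 -0.04639777]
[ 0.63201405 -0.0420948   0.17598643] [-0.19214263  0.86115067 -1.91409501]
```

View pics/w3.png

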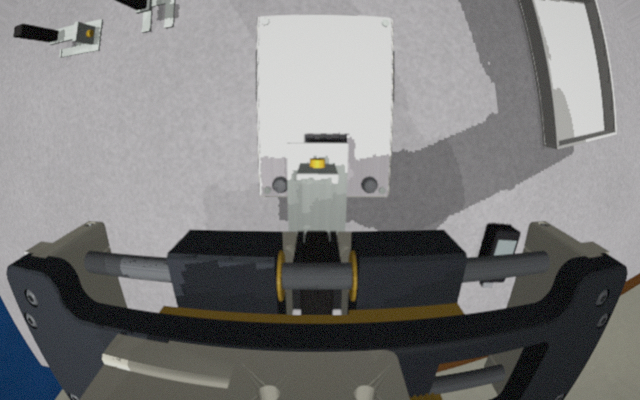

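The cap is now nearly behind the fork: cap edge cols 304–347 at row 137, lamps at (280,185) and (369,185). That puts the cap centre about 7 px right of the fork centre, so I'll compute the remaining shift.

```bash
python3 - <<'E'
from h import *
s=dict(np.load("w3.npz")); im=cv2.imread("pics/w3.png"); g=cv2.GaussianBlur(im,(3,3),0).astype(float).mean(2)
tp=s["tp"][:2]; yaw=np.radians(s["yaw"]-180)
u=np.array([np.cos(yaw),np.sin(yaw)]); v=np.array([-u[1],u[0]])
def edge(r,c0,w,sign):
    a=(np.gradient(g[r])*sign)[c0-w:c0+w+1]; i=int(a.argmax())
    o=0 if i in(0,2*w) else .5*(a[i-1]-a[i+1])/(a[i-1]-2*a[i]+a[i+1]+1e-9)
    return c0-w+i+o
def line(n,rows,c0,w,sign,z):
    P=np.array([fray(s,(edge(r,int(c0(r)),w,sign),r),z)[:2]-tp for r in rows]); a,b=P@u,P@v
    for _ in range(3):
        k=np.polyfit(a,b,1); e=abs(np.polyval(k,a)-b); m=e<=max(np.median(e)*2.5,2e-4); a,b=a[m],b[m]
    print(n,"deg",round(np.degrees(np.arctan(k[0])),2),"lat",round(1e3*np.polyval(k,-.03),2),len(a)); return np.polyval(k,-.03)*1e3
L=line("boxL",range(30,180,4),lambda r:258+(r-30)*.03,6,1,.05); R=line("boxR",range(30,180,4),lambda r:392-(r-30)*.02,6,-1,.05)
fl=line("forkL",range(150,230,3),lambda r:288,4,1,.1225); fr=line("forkR",range(150,230,3),lambda r:348,4,-1,.1225)
cl=line("capL",range(135,140),lambda r:304,4,-1,.0595); cr=line("capR",range(135,140),lambda r:347,4,1,.0595)
blur=lambda c,r:np.round(1e3*((fray(s,(c,r),.061)[:2]-tp)@v),1)
m=(g<110).astype(np.uint8); _,_,st,ce=cv2.connectedComponentsWithStats(m)
for q,c in zip(st,ce):
    if 40<q[4]<600 and 170<c[1]<200 and 250<c[0]<400: print("lamp",c,q[4],blur(*c))
print("box mid",(L+R)/2,"fork mid",(fl+fr)/2,"cap mid",(cl+cr)/2)
for r in range(125,131): print(r)if 0 else None
i=np.gradient(g[122:146,325]); print("cap far rows",g[128:146,325].astype(int))
for r in(133,134,135,142): print(r,np.round((fray(s,(325,r),.0595)[:2]-tp)@u,4),np.round((fray(s,(318,r),.1225)[:2]-tp)@u,4))
E
```

```text
boxL deg -0.41 lat -53.49 37
boxR deg 0.17 lat 70.67 32
forkL deg -0.67 lat -19.53 17
forkR deg -0.61 lat 22.8 16
capL deg 4.16 lat -7.96 5
capR deg -0.33 lat 27.56 5
lamp [279.84126984 183.80952381] 126 -32.0
lamp [368.70680628 184.19371728] 191 49.1
box mid 8.591696594428722 fork mid 1.636207928046554 cap mid 9.801268125936193
cap far rows [215 215 216 213 198 159 111  82  72  63  48  32  30  59 117 173 206 216]
133 -0.0541 -0.0588
134 -0.0532 -0.0581
135 -0.0523 -0.0574
142 -0.046 -0.0526
```

Fork is 7 mm left of the cap's centreline and needs about 0.5° of turn. Correcting that, backing off 95 mm and coming down to about 10 mm above the panel.

Request:
carry_out(
  deltas=[
    [[0.1, 0.035, 0, -0.0014, -1], [0.25, 0.035, 0, -0.0014, -1], [0.4, 0.035, 0, -0.0014, -1], [0.475, 0.035, 0.06, -0.0014, -1], [0.475, 0.035, 0.15, -0.0014, -1]],
  ],
)

```text
clock: 6.85
tool_pos: [0.539, -0.0173, 0.1473]
orientation: [179.9, 0.1, 169.8]
force: [0.5, 0.5, -1.9]
opening: 0.0134
gripper_force: 30.0
```

Request:
carry_out(
  deltas=[
    [[0, 0, 0.08, 0, -1], [0, 0, 0.14, 0, -1], [0, 0, 0.15, 0, -1], [0, 0, 0.15, 0, -1], [0, 0, 0.15, 0, -1]],
  ],
)

```text
clock: 7.35
tool_pos: [0.5407, -0.0173, 0.1166]
orientation: [180.0, 0.1, 169.8]
force: [0.2, -0.7, -1.6]
opening: 0.0136
gripper_force: 30.0
```

```bash
python3 - <<'E'
from h import *
o=ctrl.get_obs();print(o["clock"],o["tool_pos"],o["orientation"],o["force"],o["moment"])
s=ctrl.snapshot("scene"); a=cv2.resize(s["color"][170:260,270:365],None,fx=6,fy=6,interpolation=cv2.INTER_CUBIC); cv2.imwrite("pics/s4.png",a[:,:,::-1])
F=[]
for i in range(5): ctrl.snapshot("scene"); F.append(ctrl.get_obs()["force"])
print(np.mean(F,0),np.std(F,0))
E
```

```text
7.35 [ 0.54072637 -0.0172849   0.11656735] [1.79988737e+02 5.07567548e-02 1.69826107e+02] [ 0.2448562  -0.69224904 -1.64033643] [ 0.02450761 -0.0686848   0.02424483]
[ 0.11481186  0.09055214 -1.555145  ] [0.48953887 0.56916735 0.26552989]
```

View pics/s4.png

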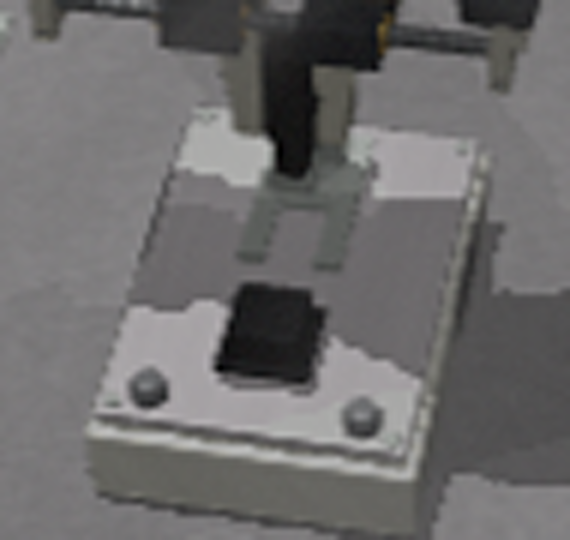

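The fork's tines at crop (250–345, 260) point straight at the cap's centre at (266,375). Now creeping down to the panel.

Request:
carry_out(
  deltas=[
    [[0, 0, 0.015, 0, -1], [0, 0, 0.03, 0, -1], [0, 0, 0.04, 0, -1], [0, 0, 0.045, 0, -1], [0, 0, 0.045, 0, -1]],
  ],
)

```text
clock: 8.15
tool_pos: [0.54, -0.0173, 0.1067]
orientation: [-180.0, -0.0, 169.8]
force: [0.8, 0.4, -1.3]
opening: 0.0141
gripper_force: 30.0
```

Request:
carry_out(
  deltas=[
    [[0, 0, 0.0015, 0, -1], [0, 0, 0.003, 0, -1], [0, 0, 0.003, 0, -1], [0, 0, 0.003, 0, -1], [0, 0, 0.003, 0, -1]],
  ],
)

```text
clock: 8.65
tool_pos: [0.5402, -0.0172, 0.1064]
orientation: [180.0, 0.0, 169.8]
force: [0.3, 0.0, -1.2]
opening: 0.0138
gripper_force: 30.0
```

Request:
carry_out(
  deltas=[
    [[0, 0, 0.001, 0, -1], [0, 0, 0.002, 0, -1], [0, 0, 0.002, 0, -1], [0, 0, 0.002, 0, -1]],
  ],
)

```text
clock: 9.05
tool_pos: [0.5401, -0.0172, 0.106]
orientation: [-180.0, -0.0, 169.8]
force: [-0.4, 0.4, -2.4]
opening: 0.014
gripper_force: 30.0
```

Request:
carry_out(
  deltas=[
    [[0, 0, 0.001, 0, -1], [0, 0, 0.002, 0, -1], [0, 0, 0.002, 0, -1], [0, 0, 0.002, 0, -1]],
  ],
)

```text
clock: 9.45
tool_pos: [0.5402, -0.0172, 0.1057]
orientation: [180.0, 0.0, 169.8]
force: [-1.3, -0.6, 1.2]
opening: 0.014
gripper_force: 30.0
```

Request:
carry_out(
  deltas=[
    [[0, 0, 0.001, 0, -1], [0, 0, 0.0015, 0, -1], [0, 0, 0.0015, 0, -1], [0, 0, 0.0015, 0, -1]],
  ],
)

```text
clock: 9.85
tool_pos: [0.5402, -0.0172, 0.1054]
orientation: [180.0, 0.0, 169.8]
force: [-0.5, 0.2, 2.7]
opening: 0.0136
gripper_force: 30.0
```

Contact felt at TCP z ≈ 0.106. Easing off 0.5 mm and starting the slide.

Request:
carry_out(
  deltas=[
    [[0, 0, -0.0025, 0, -1], [-0.015, 0, -0.0025, 0, -1], [-0.03, 0, -0.0025, 0, -1], [-0.045, 0, -0.0025, 0, -1], [-0.06, 0, -0.0025, 0, -1]],
  ],
)

```text
clock: 10.35
tool_pos: [0.5521, -0.0194, 0.1056]
orientation: [-180.0, -0.0, 169.8]
force: [-1.9, -0.0, 1.7]
opening: 0.0137
gripper_force: 30.0
```

Request:
carry_out(
  deltas=[
    [[-0.01, 0, 0, 0, -1], [-0.02, 0, 0, 0, -1], [-0.03, 0, 0, 0, -1], [-0.04, 0, 0, 0, -1], [-0.05, 0, 0, 0, -1]],
  ],
)

```text
clock: 10.85
tool_pos: [0.5619, -0.0212, 0.1057]
orientation: [180.0, -0.0, 169.8]
force: [-1.6, 0.3, 1.1]
opening: 0.014
gripper_force: 30.0
```

Request:
carry_out(
  deltas=[
    [[-0.01, 0, 0, 0, -1], [-0.02, 0, 0, 0, -1], [-0.03, 0, 0, 0, -1], [-0.04, 0, 0, 0, -1], [-0.05, 0, 0, 0, -1]],
  ],
)

```text
clock: 11.35
tool_pos: [0.5718, -0.0229, 0.1057]
orientation: [-180.0, -0.0, 169.8]
force: [-1.0, 1.0, -0.1]
opening: 0.014
gripper_force: 30.0
```

Request:
carry_out(
  deltas=[
    [[-0.01, 0, 0, 0, -1], [-0.02, 0, 0, 0, -1], [-0.03, 0, 0, 0, -1], [-0.04, 0, 0, 0, -1], [-0.05, 0, 0, 0, -1]],
  ],
)

```text
clock: 11.85
tool_pos: [0.5816, -0.0247, 0.1058]
orientation: [180.0, -0.0, 169.8]
force: [-1.8, -0.5, 0.5]
opening: 0.0139
gripper_force: 30.0
```

Request:
carry_out(
  deltas=[
    [[-0.005, 0, 0, 0, -1], [-0.01, 0, 0, 0, -1], [-0.015, 0, 0, 0, -1], [-0.02, 0, 0, 0, -1]],
  ],
)

```text
clock: 12.25
tool_pos: [0.5855, -0.0254, 0.1058]
orientation: [180.0, 0.0, 169.8]
force: [-1.5, -0.1, 1.0]
opening: 0.0139
gripper_force: 30.0
```

Request:
carry_out(
  deltas=[
    [[-0.005, 0, 0, 0, -1], [-0.01, 0, 0, 0, -1], [-0.015, 0, 0, 0, -1]],
  ],
)

```text
clock: 12.55
tool_pos: [0.5884, -0.0259, 0.1058]
orientation: [180.0, 0.0, 169.8]
force: [-1.7, 1.0, 0.9]
opening: 0.0138
gripper_force: 30.0
```

Request:
carry_out(
  deltas=[
    [[-0.004, 0, 0, 0, -1], [-0.008, 0, 0, 0, -1], [-0.012, 0, 0, 0, -1]],
  ],
)

```text
clock: 12.85
tool_pos: [0.5907, -0.0263, 0.1057]
orientation: [-180.0, -0.0, 169.8]
force: [-1.4, 0.7, 0.6]
opening: 0.0142
gripper_force: 30.0
```

Request:
carry_out(
  deltas=[
    [[-0.004, 0, 0, 0, -1], [-0.008, 0, 0, 0, -1], [-0.01, 0, 0, 0, -1]],
  ],
)

```text
clock: 13.15
tool_pos: [0.5928, -0.0267, 0.1058]
orientation: [180.0, 0.0, 169.8]
force: [-1.6, 0.6, 1.0]
opening: 0.0141
gripper_force: 30.0
```

Request:
carry_out(
  deltas=[
    [[-0.004, 0, 0, 0, -1], [-0.008, 0, 0, 0, -1]],
  ],
)

```text
clock: 13.35
tool_pos: [0.5943, -0.027, 0.1058]
orientation: [180.0, 0.0, 169.8]
force: [-0.9, 0.4, -0.4]
opening: 0.0135
gripper_force: 30.0
```

Request:
carry_out(
  deltas=[
    [[-0.004, 0, 0, 0, -1], [-0.008, 0, 0, 0, -1]],
  ],
)

```text
clock: 13.55
tool_pos: [0.5959, -0.0272, 0.1058]
orientation: [180.0, -0.0, 169.8]
force: [-0.9, 0.6, 1.2]
opening: 0.0135
gripper_force: 30.0
```

Request:
carry_out(
  deltas=[
    [[-0.004, 0, 0, 0, -1], [-0.008, 0, 0, 0, -1]],
  ],
)

```text
clock: 13.75
tool_pos: [0.5975, -0.0275, 0.1058]
orientation: [180.0, -0.0, 169.8]
force: [-1.5, 0.4, 0.9]
opening: 0.0138
gripper_force: 30.0
```

Request:
carry_out(
  deltas=[
    [[-0.004, 0, 0, 0, -1], [-0.006, 0, 0, 0, -1]],
  ],
)

```text
clock: 13.95
tool_pos: [0.5987, -0.0277, 0.1058]
orientation: [-180.0, 0.0, 169.8]
force: [-1.2, 0.4, 1.0]
opening: 0.014
gripper_force: 30.0
```

Request:
carry_out(
  deltas=[
    [[-0.004, 0, 0, 0, -1], [-0.006, 0, 0, 0, -1]],
  ],
)

```text
clock: 14.15
tool_pos: [0.5998, -0.0279, 0.1058]
orientation: [180.0, 0.0, 169.8]
force: [-2.7, 0.2, 1.3]
opening: 0.0137
gripper_force: 30.0
```

Request:
carry_out(
  deltas=[
    [[-0.004, 0, 0, 0, -1], [-0.006, 0, 0, 0, -1]],
  ],
)

```text
clock: 14.35
tool_pos: [0.6002, -0.0281, 0.1056]
orientation: [-180.0, -0.1, 169.8]
force: [-5.4, 2.0, 4.0]
opening: 0.0133
gripper_force: 30.0
```

Request:
carry_out(
  deltas=[
    [[-0.004, 0, 0, 0, -1], [-0.006, 0, 0, 0, -1]],
  ],
)

```text
clock: 14.55
tool_pos: [0.6006, -0.0282, 0.1055]
orientation: [-180.0, -0.2, 169.8]
force: [-7.2, 3.2, 5.5]
opening: 0.0137
gripper_force: 30.0
```

The push force jumped to about 8 N and the tool stopped after 61 mm, matching the nominal home travel: the fork is home against the stem. Easing the push, then pulling straight up at 15 mm/s.

Request:
carry_out(
  deltas=[
    [[0.002, 0, 0, 0, -1], [0.004, 0, 0, 0, -1], [0.004, 0, -0.004, 0, -1], [0.004, 0, -0.01, 0, -1], [0.004, 0, -0.016, 0, -1]],
  ],
)

```text
clock: 15.05
tool_pos: [0.6003, -0.0283, 0.1081]
orientation: [-180.0, -0.1, 169.8]
force: [-3.4, 0.1, -4.8]
opening: 0.014
gripper_force: 30.0
```

Request:
carry_out(
  deltas=[
    [[0, 0, -0.004, 0, -1], [0, 0, -0.009, 0, -1], [0, 0, -0.015, 0, -1]],
  ],
)

```text
clock: 15.35
tool_pos: [0.6004, -0.0283, 0.1111]
orientation: [-180.0, -0.1, 169.8]
force: [-3.9, -0.4, -11.2]
opening: 0.0138
gripper_force: 30.0
```

Request:
carry_out(
  deltas=[
    [[0, 0, -0.006, 0, -1], [0, 0, -0.012, 0, -1], [0, 0, -0.018, 0, -1]],
  ],
)

```text
clock: 15.65
tool_pos: [0.6023, -0.0282, 0.1165]
orientation: [180.0, 0.1, 169.9]
force: [-2.4, 1.5, -3.1]
opening: 0.014
gripper_force: 30.0
```

Request:
carry_out(
  deltas=[
    [[0, 0, -0.007, 0, -1], [0, 0, -0.014, 0, -1], [0, 0, -0.021, 0, -1], [0, 0, -0.028, 0, -1], [0, 0, -0.035, 0, -1]],
  ],
)

```text
clock: 16.15
tool_pos: [0.6022, -0.0281, 0.1232]
orientation: [180.0, 0.1, 169.8]
force: [-0.2, 0.2, -2.4]
opening: 0.0137
gripper_force: 30.0
```

Request:
carry_out(
  deltas=[
    [[0, 0, -0.01, 0, -1], [0, 0, -0.025, 0, -1], [0, 0, -0.045, 0, -1], [0, 0, -0.07, 0, -1], [0, 0, -0.09, 0, -1]],
  ],
)

```text
clock: 16.65
tool_pos: [0.6016, -0.0282, 0.1412]
orientation: [180.0, 0.0, 169.8]
force: [-0.4, 0.1, -2.0]
opening: 0.0138
gripper_force: 30.0
```

Request:
carry_out(
  deltas=[
    [[0, 0, -0.03, 0, -1], [0, 0, -0.06, 0, -1], [0, 0, -0.09, 0, -1], [0, 0, -0.11, 0, -1], [0, 0, -0.12, 0, -1]],
  ],
)

```text
clock: 17.15
tool_pos: [0.6016, -0.0282, 0.1652]
orientation: [180.0, 0.0, 169.8]
force: [0.5, -0.5, -2.6]
opening: 0.0138
gripper_force: 30.0
```

```bash
python3 - <<'E'
from h import *
o=ctrl.get_obs();print(o["clock"],o["tool_pos"],o["orientation"],o["force"],o["moment"])
s=ctrl.snapshot("scene"); w=ctrl.snapshot("wrist")
a=cv2.resize(s["color"][150:260,260:375],(420,400),interpolation=cv2.INTER_CUBIC); b=cv2.resize(w["color"][100:250,240:400],(380,400))
cv2.imwrite("pics/s5.png",np.hstack([a,b])[:,:,::-1])
t=ctrl.snapshot("top")
for n,q in(("scene",s),("top",t)):
    for k,z in (("tray_in",.004),("tray",0)): print(n,k,[(round(d["p"],2),np.round(ray(q,d["centre"],z)[:2],3)) for d in ctrl.spot_point(q,k)[:2]])
E
```

```text
17.15 [ 0.60155303 -0.0282032   0.16521103] [1.79986054e+02 3.88888023e-02 1.69826823e+02] [ 0.4650024  -0.49615048 -2.59676584] [ 0.02194647 -0.00352517  0.01063696]
scene tray_in [(0.91, array([0.531, 0.327]))]
scene tray [(0.66, array([0.538, 0.324])), (0.52, array([ 0.757, -0.002]))]
top tray_in []
top tray []
```

View pics/s5.png

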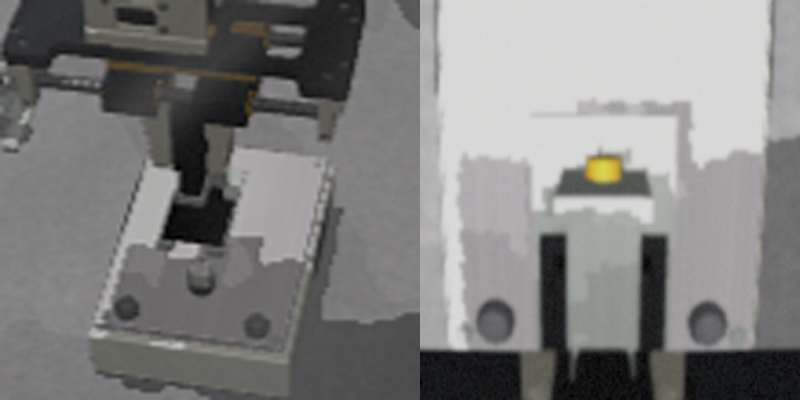

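The cap is off and lying flat on the fork, black square at crop (195,220), and the bare stem shows at (200,275). Carrying it level and smoothly to the tray.

Request:
carry_out(
  deltas=[
    [[0.005, 0.015, 0, 0, -1], [0.016, 0.045, 0, 0, -1], [0.032, 0.09, 0, 0, -1], [0.053, 0.15, 0, 0, -1], [0.077, 0.22, 0, 0, -1]],
  ],
)

```text
clock: 18.0
tool_pos: [0.5937, 0.019, 0.1646]
orientation: [180.0, 0.0, 169.8]
force: [0.6, -0.1, -2.1]
opening: 0.014
gripper_force: 30.0
```

Request:
carry_out(
  deltas=[
    [[0.028, 0.08, 0, 0, -1], [0.056, 0.16, 0, 0, -1], [0.084, 0.24, 0, 0, -1], [0.112, 0.32, 0, 0, -1], [0.14, 0.4, 0, 0, -1]],
  ],
)

```text
clock: 18.5
tool_pos: [0.5802, 0.1031, 0.1646]
orientation: [180.0, 0.0, 169.8]
force: [0.6, 0.8, -1.8]
opening: 0.0138
gripper_force: 30.0
```

Request:
carry_out(
  deltas=[
    [[0.028, 0.08, 0, 0, -1], [0.056, 0.16, 0, 0, -1], [0.084, 0.24, 0, 0, -1], [0.112, 0.32, 0, 0, -1], [0.14, 0.4, 0, 0, -1]],
  ],
)

```text
clock: 19.0
tool_pos: [0.5669, 0.1865, 0.1645]
orientation: [-180.0, -0.0, 169.8]
force: [0.7, -0.9, -2.1]
opening: 0.0139
gripper_force: 30.0
```

Request:
carry_out(
  deltas=[
    [[0.028, 0.08, 0, 0, -1], [0.056, 0.16, 0, 0, -1], [0.084, 0.24, 0, 0, -1], [0.112, 0.32, 0, 0, -1], [0.14, 0.4, 0, 0, -1]],
  ],
)

```text
clock: 19.5
tool_pos: [0.5534, 0.2703, 0.1646]
orientation: [180.0, 0.0, 169.8]
force: [0.2, -0.6, -2.0]
opening: 0.014
gripper_force: 30.0
```

Request:
carry_out(
  deltas=[
    [[0.025, 0.07, 0, 0, -1], [0.046, 0.13, 0, 0, -1], [0.063, 0.18, 0, 0, -1], [0.077, 0.22, 0, 0, -1], [0.088, 0.25, 0, 0, -1]],
  ],
)

```text
clock: 20.0
tool_pos: [0.5451, 0.3218, 0.1645]
orientation: [-180.0, -0.0, 169.8]
force: [-0.4, -0.1, -1.6]
opening: 0.0137
gripper_force: 30.0
```

```bash
python3 - <<'E'
from h import *
s=ctrl.snapshot("scene"); w=ctrl.snapshot("top")
o=ctrl.get_obs();print(o["clock"],o["tool_pos"],o["orientation"],o["force"],o["moment"])
a=cv2.resize(s["color"][140:270,390:520],(400,400),interpolation=cv2.INTER_CUBIC); b=cv2.resize(w["color"][120:250,130:260],(400,400))
cv2.imwrite("pics/s6.png",np.hstack([a,b])[:,:,::-1])
E
```

```text
20.1 [0.54510481 0.32179022 0.16447779] [-1.79998629e+02  3.58062715e-04  1.69853437e+02] [ 0.21290745 -0.12301558 -1.85356165] [-0.09414779 -0.03050058 -0.00190966]
```

View pics/s6.png

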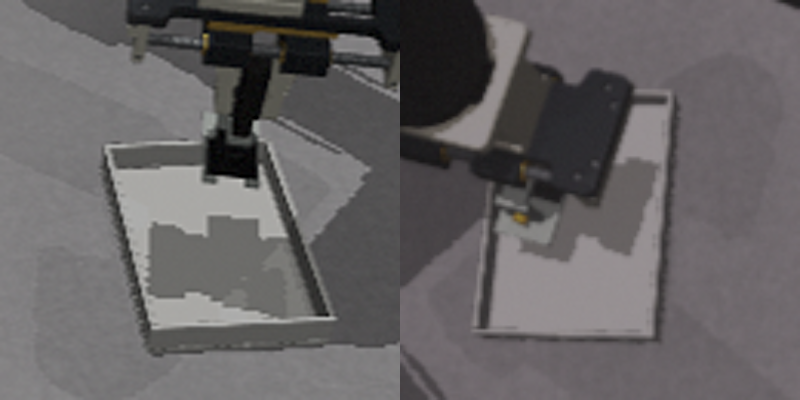

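The cap still lies on the fork at crop (232,160), above the tray. Lowering into it, then creeping to contact.

Request:
carry_out(
  deltas=[
    [[0, 0, 0.02, 0, -1], [0, 0, 0.07, 0, -1], [0, 0, 0.13, 0, -1], [0, 0, 0.19, 0, -1], [0, 0, 0.25, 0, -1]],
  ],
)

```text
clock: 20.6
tool_pos: [0.545, 0.3207, 0.113]
orientation: [-180.0, -0.0, 169.8]
force: [-0.3, 0.2, -2.6]
opening: 0.0138
gripper_force: 30.0
```

Request:
carry_out(
  deltas=[
    [[0, 0, 0.06, 0, -1], [0, 0, 0.12, 0, -1], [0, 0, 0.17, 0, -1], [0, 0, 0.205, 0, -1], [0, 0, 0.22, 0, -1]],
  ],
)

```text
clock: 21.1
tool_pos: [0.545, 0.321, 0.0696]
orientation: [-180.0, -0.0, 169.8]
force: [-0.8, 0.4, -2.1]
opening: 0.0135
gripper_force: 30.0
```

Request:
carry_out(
  deltas=[
    [[0, 0, 0.01, 0, -1], [0, 0, 0.02, 0, -1], [0, 0, 0.03, 0, -1], [0, 0, 0.035, 0, -1], [0, 0, 0.04, 0, -1]],
  ],
)

```text
clock: 21.6
tool_pos: [0.5453, 0.3213, 0.0627]
orientation: [180.0, 0.0, 169.8]
force: [-1.2, -0.3, -1.4]
opening: 0.0137
gripper_force: 30.0
```

Request:
carry_out(
  deltas=[
    [[0, 0, 0.0025, 0, -1], [0, 0, 0.005, 0, -1], [0, 0, 0.005, 0, -1]],
  ],
)

```text
clock: 21.9
tool_pos: [0.5452, 0.3212, 0.0616]
orientation: [180.0, -0.0, 169.8]
force: [-0.1, -0.5, -2.8]
opening: 0.014
gripper_force: 30.0
```

Request:
carry_out(
  deltas=[
    [[0, 0, 0.0025, 0, -1], [0, 0, 0.005, 0, -1], [0, 0, 0.005, 0, -1], [0, 0, 0.005, 0, -1]],
  ],
)

```text
clock: 22.3
tool_pos: [0.5452, 0.3212, 0.0605]
orientation: [-180.0, -0.0, 169.8]
force: [-0.4, -0.2, -2.4]
opening: 0.0138
gripper_force: 30.0
```

Request:
carry_out(
  deltas=[
    [[0, 0, 0.0015, 0, -1], [0, 0, 0.003, 0, -1], [0, 0, 0.003, 0, -1]],
  ],
)

```text
clock: 22.6
tool_pos: [0.5452, 0.3212, 0.0599]
orientation: [-180.0, 0.0, 169.8]
force: [0.2, 0.2, -2.6]
opening: 0.0138
gripper_force: 30.0
```

Request:
carry_out(
  deltas=[
    [[0, 0, 0.0015, 0, -1], [0, 0, 0.003, 0, -1], [0, 0, 0.003, 0, -1]],
  ],
)

```text
clock: 22.9
tool_pos: [0.5452, 0.3212, 0.0599]
orientation: [180.0, 0.0, 169.8]
force: [-2.7, -0.4, 3.9]
opening: 0.0136
gripper_force: 30.0
```

Request:
carry_out(
  deltas=[
    [[0, 0, 0.001, 0, -1], [0, 0, 0.002, 0, -1], [0, 0, 0.002, 0, -1]],
  ],
)

```text
clock: 23.2
tool_pos: [0.5453, 0.3212, 0.0598]
orientation: [180.0, 0.0, 169.8]
force: [-2.7, -1.9, 8.1]
opening: 0.0139
gripper_force: 30.0
```

Contact at z = 0.060, so the puller stands on the tray floor. Relaxing, opening, then rising straight up.

Request:
carry_out(
  deltas=[
    [[0, 0, -0.003, 0, -1], [0, 0, -0.003, 0, -1], [0, 0, -0.003, 0, -0.5], [0, 0, -0.003, 0, -0.3], [0, 0, -0.003, 0, -0.1]],
  ],
)

```text
clock: 23.7
tool_pos: [0.5453, 0.3213, 0.0593]
orientation: [180.0, 0.0, 169.8]
force: [0.3, -0.1, -0.6]
opening: 0.0327
gripper_force: 0.0
```

Request:
carry_out(
  deltas=[
    [[0, 0, 0, 0, 0], [0, 0, 0, 0, 0], [0, 0, 0, 0, 0], [0, 0, 0, 0, 0]],
  ],
)

```text
clock: 24.1
tool_pos: [0.5452, 0.3212, 0.0595]
orientation: [180.0, 0.0, 169.8]
force: [0.0, -0.5, 0.2]
opening: 0.0437
gripper_force: 0.0
```

Request:
carry_out(
  deltas=[
    [[0, 0, -0.05, 0, 0], [0, 0, -0.15, 0, 0], [0, 0, -0.3, 0, 0], [0, 0, -0.45, 0, 0], [0, 0, -0.6, 0, 0]],
  ],
)

```text
clock: 24.6
tool_pos: [0.5452, 0.3211, 0.1817]
orientation: [180.0, 0.0, 169.8]
force: [-0.2, 0.6, 0.4]
opening: 0.0439
gripper_force: 0.0
```

Request:
carry_out(
  deltas=[
    [[0, -0.1, -0.1, 0, 0], [0, -0.3, -0.2, 0, 0], [0, -0.5, -0.2, 0, 0], [0, -0.6, -0.2, 0, 0], [0, -0.6, -0.2, 0, 0]],
  ],
)

```text
clock: 25.1
tool_pos: [0.5235, 0.2009, 0.2208]
orientation: [179.9, 0.0, 169.7]
force: [-0.1, 0.7, -0.3]
opening: 0.0439
gripper_force: 0.0
```

```bash
python3 - <<'E'
from h import *
s=ctrl.snapshot("scene"); w=ctrl.snapshot("top")
o=ctrl.get_obs();print(o["clock"],o["tool_pos"],o["force"],o["opening"])
a=cv2.resize(s["color"][140:270,390:520],(400,400),interpolation=cv2.INTER_CUBIC); b=cv2.resize(w["color"][120:250,130:260],(400,400))
cv2.imwrite("pics/s7.png",np.hstack([a,b])[:,:,::-1])
E
```

```text
25.2 [0.52420863 0.20296496 0.22018529] [-0.57470791  0.58041853  1.03956678] 0.043470577304488736
```

View pics/s7.png

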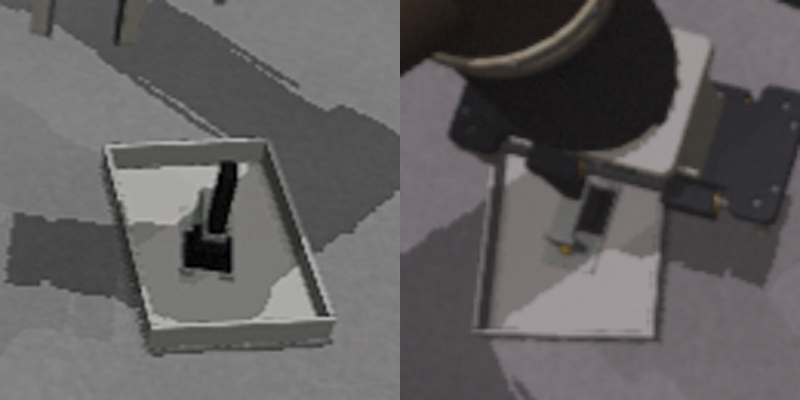

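The puller stands upright in the tray with the cap on its fork at crop (208,250), and the gripper is clear. Handing in.

```bash
python3 -c "
from plant import ctrl
print(ctrl.close_job())"
```

```text
the job is handed in; nothing more can be done
None
```

The job is handed in at about 25 s of the 67 s allowed: the cap came off at about 11 N measured (about 8 N pushing home against the stem), and the puller stands upright in the tray with the cap on its fork and the gripper clear.

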